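# Clear the last jam jar and hold the shelf pusher back for refilling

## Task

On the breakfast counter, one of the two spring-pusher lanes is down to its last jam jar. Lift that jar out and stand it upright, wholly on the round wooden coaster, then pull that lane's spring-loaded pusher back by its upright handle until the middle of the handle is level with the pair of steel clips on the lane's rails. Finish while holding it there with the gripper, without letting go, so that a colleague can refill the lane; leave the full lane with its jars, the cup and the storage jar where they are.

Things in the scene. Friction and masses are not known exactly. Their poses are not given: they have to be found in the camera images.
- lane: The lane with one jar: dark wooden channel fixed to the counter, 240 long (x) x 55 wide x 14 mm high at its side rails (4 mm thick); floor 6 mm thick; front (+x) stop 24 mm high. Origin: centre of its underside; +x runs along it to the front, away from the robot within 12 degrees; z up. A like lane, full (three jars, pusher far back), stands about 170 mm to its left or right.
- pusher_handle (a point): Grip point in the middle of the upright handle of the one-jar lane's pusher, 68 mm above the counter. Handle: white plastic plate 12 mm thick (lane's x) x 30 mm wide (y), with a cap 18 x 34 mm from 82 to 88 mm above the counter. Axes as the lane's. The paddle that touches the jars stands 45 mm in front of it (+x), up to 38 mm high.
- pusher: The pusher (60 g) of that lane; origin straight below the handle, at counter height, axes as the lane's. It slides along the lane's x only. A spring drives it forward (+x): 1.6 N at its front stop, growing 0.04 N per mm pulled back; travel 125 mm. It starts resting on the jar; once the jar is lifted out, or when let go, it slides to its front stop (37 mm ahead of the lane's origin).
- clips: The mark: a pair of small steel clips with upright pins, one outside each rail of the one-jar lane, 38 mm high, 61 mm apart across it. Fixed; they do not stop the pusher. Origin midway between them at counter height, axes as the lane's. The pusher is at the mark when the handle's middle is level with this origin along the lane's x (60 to 105 mm back from the front stop).
- jar_center (a point): Centre (half-way up) of the last jar in the one-jar lane: upright amber glass jam jar, 42 mm diameter, 60 mm high including its 15 mm steel lid of the same width, about 90 g. It stands on the lane's floor (underside 6 mm above the counter) at the front end; the rails beside it reach 14 mm above the counter.
- jar: The same jar; origin at the centre of its underside, z along its axis.
- coaster: Round wooden coaster, 110 mm diameter, 10 mm thick, fixed flat on the counter to the left or right of the lanes. Origin: centre of its underside; top 10 mm higher.
- full_jar0_center (a point): Centre of the front jar in the full lane (same jars as above), leave alone.
- full_jar1_center (a point): Centre of the middle jar in the full lane, leave alone.
- full_jar2_center (a point): Centre of the rear jar in the full lane, leave alone. That lane's pusher, with an upright handle like the other, stands 69 mm behind it (-x) and rises to 88 mm.
- cup: White cup with one handle, 80 mm across, 60 mm high, loose, beside the lanes on the side away from the coaster; origin at the centre of its underside. Leave alone.
- storage_jar: Clear storage jar with a steel lid, 84 mm across, 110 mm high, loose, on the left; origin at the centre of its underside. Leave alone.
Not all that is in view belongs to the job. What is shaped like the jar but green or turquoise is not meant.

How it is judged:
By the outcome, as a careful person would: the job done as asked, in the order asked, and still so for the second after the job is handed in, while the arm keeps its last pose, push and grip.
It also fails if it takes over 51 s, if anything falls off the work surface, if the arm or the gripper's body presses on something with over 40 N, if the wrist force passes 120 N, or if a joint passes its speed limit or range.

## Robot

A 6-joint arm with a two-finger parallel gripper is mounted at the origin on the work surface. World frame = base frame: x ahead of the robot, y to its left, z up, the work surface at z = 0. Lengths are in m, angles in rad, forces in N, time in s.
With the tool pointing down it reaches from about 0.425 to 0.925 m from the base axis. Payload 12.5 kg.
Tool frame: the origin (TCP) lies on the centre line of the jaws, within the pads' length; the fingertips stand 25 mm ahead of it and the grasp point (between the pads) lies 6 mm ahead of it (manip.finger_overhang is the z of the fingertips in the tool frame, in m); z points along the fingers, y is the line along which they close (so a half turn about z gives the same grasp; the last joint's range is limited). The gripper opens to 85 mm and grips with 20 to 120 N. Pads are 22 mm wide; open, the fingers measure 114 mm over their backs; the gripper's body (76 mm by 85 mm) begins 54 mm behind the grasp point. The pads swing forward as they close: fully open they stand 13 mm farther back than shut.
Start: joints at [-1.396, 0.491, 1.559, -0, 1.092, -0.106], TCP at [0.173, -0.601, 0.22] pointing down, gripper open.
Joint ranges: [-3.1, 3.1], [-0.84, 2.19], [0.05, 2.79], [-1.13, 4.28], [0.06, 2.93], [-2.69, 2.69]. Speed limits (rad/s): [2.22, 2.22, 2.79, 3.14, 3.14, 3.14].

## Interface

Orientations are given as [roll, pitch, yaw] about the fixed x, y, z axes, in that order (R = Rz(yaw) Ry(pitch) Rx(roll)).
In Python, from plant import manip gives the robot as it stands. Calls block until the motion is done:
- manip.movep(position, orientation): joint-space move of the TCP to a pose.
- manip.servo_line(position, attitude=None, max_speed=0.15, max_force=None): straight line of the TCP; attitude=None keeps the orientation; max_speed is the mean speed in m/s. With max_force (N) it stops when the force on the tool has changed by that much, and returns True; else False.
- manip.move_j(angles): joint-space move.
- manip.gripper_open() and manip.gripper_close(force=None): open the fingers fully, or close them until they stop; force is the grip in N (None keeps the last).
- manip.wait(seconds).
- manip.inverse_kinematics(position, orientation): joint angles nearest the present ones, or None.
- manip.observe(): the state.
- manip.get_image(name): name is "side" or "top"; returns a dict with "color" (420x560x3 uint8, red, green, blue), "z_map" (420x560 float32, m along the optical axis (not along the pixel's ray), 0 where there is no reading), "vertical_fov" (degrees; the focal length in pixels is half the picture's height over the tangent of half this angle, whatever the lens; pixels are square), "cx", "cy" (the principal point, pixels), "xyz" and "orientation" of the camera in the world. Camera axes: x right, y down, z forward; pixel columns grow to the right and rows downward; lengths in m; the calibration is good to about 2 mm. A picture is of the moment at which its call begins.
A pose or a line that the arm cannot do raises manip.Unreachable and nothing moves.
- manip.hand_in(): hands the job in; it is judged then, once.
The state is a dict: "clock": time; "joint_positions": joint angles; "joint_velocities": joint speeds; "effort": joint torques, N m; "tcp_pos": TCP position; "eef_rot": TCP orientation; "ft_force": force on the tool from outside, world axes, zero at the start; "moment": the same for the moment, N m; "finger_gap": opening from 0.0 (shut) to 1.0 (fully open); "finger_force": force on a finger pad.
Only numpy, scipy, OpenCV 4.12 (cv2) and the standard library are available. Lean on these libraries where they do the work, as an engineer would, in place of code of your own. Each camera call takes 0.05 s, during which the arm holds its last target. There are 200 camera calls.

## Working session

There is one attempt and no reset: what is moved stays moved. The work goes in short steps, each a Python script; the robot and the scene stay as the last script left them, time stands still between calls to the robot, and variables do not carry over. Pictures are saved under pics/ and viewed, at most 10 in all, crops included, and the job is handed in when it is done.

```bash
mkdir -p pics; ls; cat > h.py <<'E'
import numpy as np, cv2
from scipy.spatial.transform import Rotation as R
from plant import manip
def cam(n):
    d=manip.get_image(n); d['R']=R.from_euler('xyz',d['orientation']).as_matrix()
    d['f']=d['color'].shape[0]/2/np.tan(np.radians(d['vertical_fov'])/2); return d
def cloud(d):
    z=d['z_map']; v,u=np.mgrid[:z.shape[0],:z.shape[1]]
    p=np.stack([(u-d['cx'])/d['f']*z,(v-d['cy'])/d['f']*z,z],-1)
    P=p@d['R'].T+np.array(d['xyz']); P[z==0]=np.nan; return P
def ray(d,u,v,h):
    r=d['R']@np.array([(u-d['cx'])/d['f'],(v-d['cy'])/d['f'],1]); c=np.array(d['xyz']); return c+r*(h-c[2])/r[2]
def save(d,name): cv2.imwrite('pics/'+name+'.png',cv2.cvtColor(d['color'],cv2.COLOR_RGB2BGR))
E
python3 - <<'E'
from h import *
import pickle
for n in ('top','side'):
    d=cam(n); save(d,n+'0'); pickle.dump(d,open(n+'.pkl','wb')); print(n,d['xyz'],d['orientation'],d['vertical_fov'],d['cx'],d['cy'],(d['z_map']==0).mean())
E
```

```text
pics
top [ 0.46676444 -0.00964059  1.14325839] [-3.07748047e+00  7.73587328e-04 -1.56915929e+00] 46.11906702739787 277.9043825967292 205.88880046182925 0.00399234693877551
side [0.3974158  0.58986865 0.5514595 ] [-2.24725369 -0.01387724 -2.92002852] 53.771749317006964 282.49260663568964 212.93868074892038 0.003966836734693877
```

View pics/top0.png

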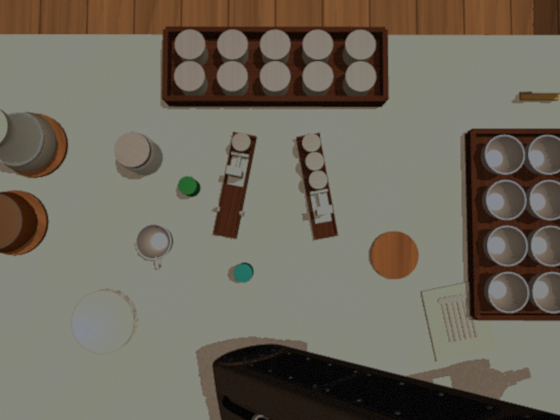

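View pics/side0.png

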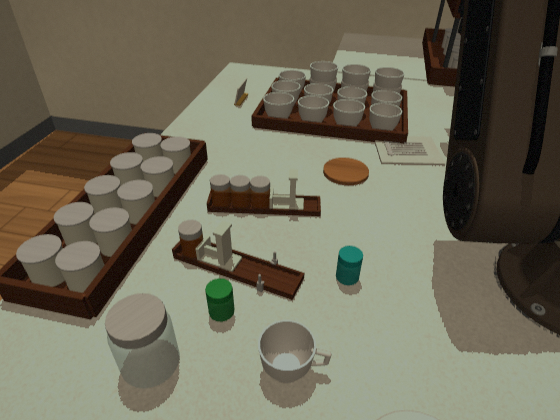

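The one-jar lane is the left one in the top view: jar at (241,142), handle about (233,168), clips about (216,209) and (242,213). The coaster is at (395,255).

```bash
python3 - <<'E'
from h import *
import pickle
d=pickle.load(open('top.pkl','rb')); P=cloud(d); c=d['color'].astype(int)
s=pickle.load(open('side.pkl','rb')); S=cloud(s)
V,U=np.mgrid[:420,:560]
def rep(n,m,Q): 
    q=Q[m]; print(n,len(q),np.nanmedian(q,0).round(4),np.nanmin(q,0).round(4),np.nanmax(q,0).round(4))
print('table',np.nanmedian(P[280:300,330:380],(0,1)), np.nanmedian(S[215:230,380:420],(0,1)))
# jar lid
box=lambda u0,u1,v0,v1:(U>=u0)&(U<u1)&(V>=v0)&(V<v1)
rep('lid top',box(225,258,125,155)&(P[...,2]>.06)&(P[...,2]<.075),P)
rep('lid side',box(170,210,215,255)&(S[...,2]>.062)&(S[...,2]<.075),S)
rep('cap top',box(220,255,150,185)&(P[...,2]>.083),P)
rep('cap side',box(210,240,215,270)&(S[...,2]>.084),S)
rep('full lids',box(295,335,125,190)&(P[...,2]>.06),P)
rep('fullcap',box(305,340,185,220)&(P[...,2]>.083),P)
# lane & coaster contours
hsv=cv2.cvtColor(d['color'],cv2.COLOR_RGB2HSV)
dark=((c.sum(2)<200)&box(205,262,125,245)).astype(np.uint8)
cs=max(cv2.findContours(dark,0,1)[0],key=cv2.contourArea)
r=cv2.minAreaRect(cs); print(r)
b=cv2.boxPoints(r); w=np.array([ray(d,u,v,.014) for u,v in b]); print(w.round(4))
e=np.linalg.norm(np.roll(w,-1,0)-w,axis=1); print('sides',e, 'ctr',w.mean(0))
for nm,dd,bx,Q in(('ct',d,box(360,430,220,290),P),('cs',s,box(315,378,150,190),S)):
    h=cv2.cvtColor(dd['color'],cv2.COLOR_RGB2HSV)
    m=((h[...,0]<20)&(h[...,1]>110)&bx).astype(np.uint8)
    cs=max(cv2.findContours(m,0,1)[0],key=cv2.contourArea); el=cv2.fitEllipse(cs); print(nm,el,ray(dd,*el[0],.010))
a=cv2.resize(d['color'][120:245,195:345],None,fx=5.2,fy=4.8*5.2/4.8,interpolation=cv2.INTER_CUBIC)[:600]
bb=s['color'][200:320,150:320]
cv2.imwrite('pics/crop_t.png',cv2.resize(d['color'][125:245,200:270],None,fx=5,fy=5,interpolation=2)[...,::-1])
cv2.imwrite('pics/crop_s.png',cv2.resize(bb,None,fx=4.7,fy=4.7,interpolation=2)[...,::-1])
E
```

```text
table [ 0.34875871 -0.18432914 -0.00069426] [ 0.29795165 -0.11095738 -0.00057743]
lid top 280 [0.6794 0.0752 0.0653] [0.6588 0.0552 0.0602] [0.7001 0.0955 0.0715]
lid side 306 [0.6765 0.0766 0.0657] [0.6571 0.0516 0.062 ] [0.6983 0.0959 0.0683]
cap top 134 [0.6118 0.0883 0.0871] [0.6006 0.071  0.083 ] [0.623  0.105  0.0913]
cap side 172 [0.6097 0.0893 0.0875] [0.5981 0.069  0.0842] [0.6217 0.1065 0.0894]
full lids 832 [ 0.6353 -0.088   0.0653] [ 0.5754 -0.1146  0.0601] [ 0.6979 -0.0614  0.0714]
fullcap 129 [ 0.528  -0.1076  0.0872] [ 0.5172 -0.1249  0.083 ] [ 0.5388 -0.0902  0.0916]
((234.41517639160156, 184.9964141845703), (23.791040420532227, 103.7485580444336), 11.16487979888916)
[[0.4756 0.1403 0.014 ]
 [0.7111 0.0961 0.014 ]
 [0.7004 0.042  0.014 ]
 [0.4652 0.0869 0.014 ]]
sides [0.23958771 0.05516602 0.23942974 0.05443869] ctr [0.58804173 0.09132988 0.014     ]
ct ((393.7237548828125, 254.8114776611328), (46.3204231262207, 47.439212799072266), 111.84363555908203) [ 0.42782057 -0.27371139  0.01      ]
cs ((345.69488525390625, 171.0307159423828), (26.229585647583008, 45.74751281738281), 96.00865936279297) [ 0.42625733 -0.26234335  0.01      ]
```

View pics/crop_t.png

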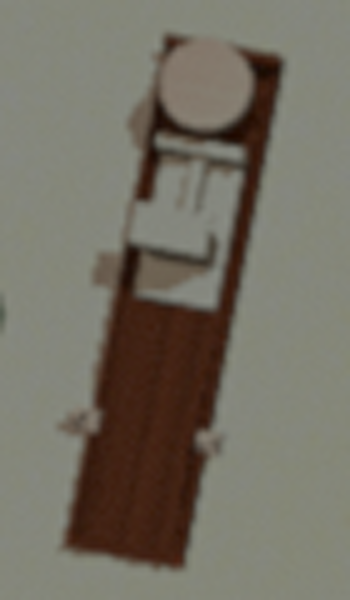

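View pics/crop_s.png

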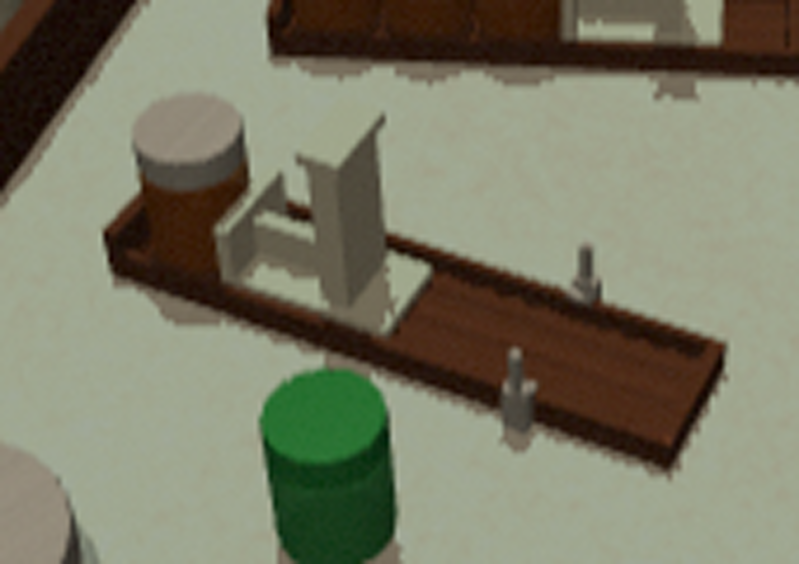

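The top crop shows clips at about (216,210) and (242,214); in the side crop the pin tops are near (275,252) and (260,274). Next I'll locate the clips and pick up the jar.

```bash
python3 - <<'E'
from h import *
import pickle
d=pickle.load(open('top.pkl','rb')); s=pickle.load(open('side.pkl','rb'))
P=cloud(d);S=cloud(s);V,U=np.mgrid[:420,:560]
yaw=np.radians(-10.6); ax=np.array([np.cos(yaw),np.sin(yaw)]); ay=np.array([-ax[1],ax[0]]); o=np.array([.588,.0913])
L=lambda p:((p[...,:2]-o)@np.stack([ax,ay],1)*1000)
for n,Q in(('t',P),('s',S)):
    l=L(Q)
    for sg in(1,-1):
        m=(Q[...,2]>.017)&(Q[...,2]<.05)&(l[...,0]<-15)&(l[...,0]>-90)&(abs(l[...,1]*sg-30)<9)
        print(n,sg,m.sum(),np.nanmedian(l[m],0),l[m][:,0].min() if m.any() else '',l[m][:,0].max() if m.any() else '',Q[m][:,2].max() if m.any() else '')
for u,v in((274.9,252.5),(259.6,275)): print('pin top side',L(ray(s,u,v,.038)))
print('caps',L(np.array([.6118,.0883])),L(np.array([.6097,.0893])),'jar',L(np.array([.678,.0755])))
m=(S[...,2]>.006)&(S[...,2]<.016)&(U>315)&(U<378)&(V>150)&(V<190)
print('coaster side',np.nanmedian(S[m],0),S[m].min(0),S[m].max(0))
dn=lambda y:[np.pi,0,y]
print(manip.observe()['clock'],manip.observe()['eef_rot'])
for p,y in(((.678,.0755,.2),yaw),((.678,.0755,.051),yaw),((.427,-.272,.06),yaw),((.61,.088,.07),yaw+np.pi/2),((.61,.088,.07),yaw-np.pi/2),((.52,.1,.07),yaw-np.pi/2)): print(manip.inverse_kinematics(p,dn(y)))
E
```

```text
t 1 19 [-60.21642529  30.00107204] -65.31103349092032 -17.61794967160601 0.04109333320592601
t -1 21 [-60.51932588 -27.01718856] -82.83980032480052 -33.94662663665562 0.039048826147778604
s 1 43 [-62.67830845  32.29013113] -67.65339560038429 -56.499465970843886 0.03823413238111373
s -1 41 [-62.62032307 -28.00492911] -66.9927790401562 -57.526458871996006 0.03794789672184662
pin top side [-64.60603536 -27.09296025]
pin top side [-63.20238631  32.19697532]
caps [23.94571536  1.4292361 ] [21.69759978  2.02587361] jar [91.37061276  1.02524304]
coaster side [ 0.42693879 -0.27058361  0.00963309] [ 0.37305653 -0.33023362  0.00610551] [ 0.48138383 -0.21861417  0.01263337]
0.1 [-3.14056211e+00 -1.16827692e-04  2.80747985e-01]
[ 1.41486184e-02  5.91920919e-01  1.42770277e+00 -4.44089210e-16
  1.12196897e+00  1.76994985e+00]
[ 1.41486184e-02  7.54695326e-01  1.54780264e+00 -4.44089210e-16
  8.39094689e-01  1.76994985e+00]
[-6.97720864e-01  5.60915881e-01  1.99897560e+00 -4.44089210e-16
  5.81701174e-01  1.05808036e+00]
[ 3.61431601e-02  6.55856888e-01  1.71647814e+00 -4.44089210e-16
  7.69257629e-01  2.21148061e-01]
None
None
```

```bash
python3 - <<'E'
from h import *
yaw=np.radians(-10.6); a=[np.pi,0,yaw]; j=(.678,.0756)
manip.movep((*j,.16),a)
print(manip.servo_line((*j,.051),a,.1,max_force=8))
manip.gripper_close(40); o=manip.observe(); print(o['tcp_pos'],o['finger_gap'],o['finger_force'],o['clock'])
manip.servo_line((*j,.22),a,.12)
o=manip.observe(); print(o['finger_gap'],o['ft_force'],o['clock'])
c=(.427,-.272)
manip.movep((*c,.16),a)
o=manip.observe(); print(o['finger_gap'],o['tcp_pos'],o['clock'])
print(manip.servo_line((*c,.066),a,.12)); print(manip.servo_line((*c,.053),a,.02,max_force=4))
o=manip.observe(); print(o['tcp_pos'],o['ft_force'],o['clock'])
d=cam('side'); save(d,'s1')
E
```

```text
False
[0.6782268  0.07550508 0.05174689] 0.44928933294103485 39.51113998889923 4.8333
0.4438261002730479 [ 0.29684071 -0.41395684 -1.36036203] 6.3917
0.44583623057929705 [ 0.42769812 -0.27171695  0.16012936] 7.9833
False
True
[ 0.42712946 -0.27225979  0.05566397] [-0.73089216  0.15150178  5.98638928] 9.45
```

View pics/s1.png

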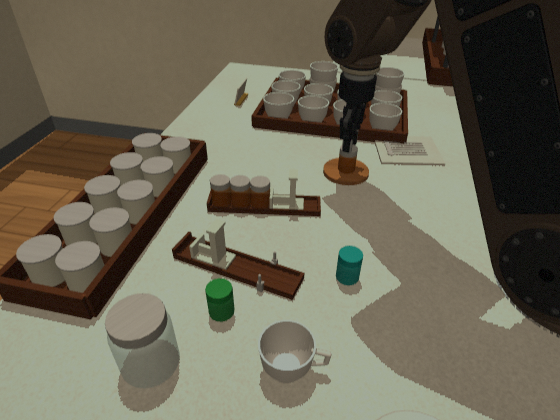

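The jar stands on the coaster (347,160), and the pusher has slid to its front stop (217,228). Next: release, re-measure the cap and the placed jar, then approach the handle.

```bash
python3 - <<'E'
from h import *
manip.gripper_open(); manip.servo_line((.427,-.272,.17),None,.12)
yaw=np.radians(-10.6); a=[np.pi,0,yaw+np.pi/2]
V,U=np.mgrid[:420,:560]
s=cam('side'); S=cloud(s); save(s,'s2')
m=(U>195)&(U<245)&(V>205)&(V<265)&(S[...,2]>.084)&(S[...,2]<.095)
print('cap',m.sum(),np.median(S[m],0),S[m].min(0),S[m].max(0))
m=(U>325)&(U<370)&(V>125)&(V<165)&(S[...,2]>.066)&(S[...,2]<.074)
print('jar lid',m.sum(),np.median(S[m],0) if m.any() else '')
ax=np.array([np.cos(yaw),np.sin(yaw)]); h=np.array([.588,.0913])+.037*ax+.0015*np.array([-ax[1],ax[0]]); print('handle pred',h)
manip.movep((*h,.19),a); d=cam('side'); save(d,'s3')
o=manip.observe(); print(o['tcp_pos'],o['clock'])
E
```

```text
cap 168 [0.62258146 0.08670121 0.08753573] [0.61131409 0.06524025 0.08419049] [0.63482748 0.10314488 0.09017795]
jar lid 148 [ 0.42707815 -0.26995997  0.06942326]
handle pred [0.62464453 0.0859682 ]
[0.62458785 0.08475199 0.18994612] 12.75
```

View pics/s3.png

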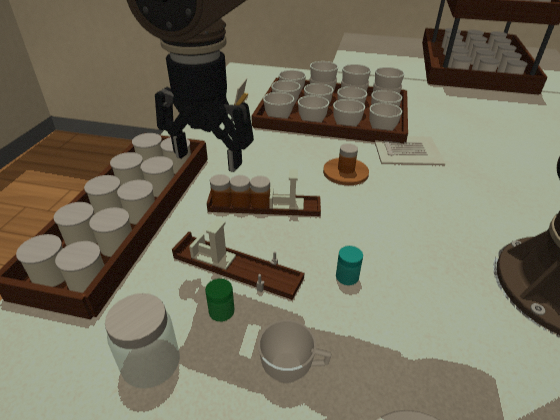

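The jar is upright and central on the coaster (347,158), and the gripper hovers over the handle (217,230). Now grip and pull.

```bash
python3 - <<'E'
from h import *
yaw=np.radians(-10.6); ax=np.array([np.cos(yaw),np.sin(yaw)]); h=np.array([.6237,.0863])
print(manip.servo_line((*h,.070),[np.pi,0,yaw+np.pi/2],.1,max_force=8))
manip.gripper_close(40); o=manip.observe(); print(o['tcp_pos'],o['finger_gap'],o['finger_force'],o['ft_force'],o['clock'])
t=h-ax*.098
manip.servo_line((*t,.070),None,.06); manip.wait(.3)
o=manip.observe(); print(t,o['tcp_pos'],o['finger_gap'],o['finger_force'],o['ft_force'],o['clock'])
s=cam('side'); save(s,'s4'); cv2.imwrite('pics/s4c.png',cv2.resize(s['color'][170:310,160:330],None,fx=4.2,fy=4.2,interpolation=2)[...,::-1])
E
```

```text
False
[0.62345866 0.08636013 0.07024038] 0.19300156556516343 39.349817633628845 [-2.46323269  0.44573877  4.71799916] 14.725
[0.52737234 0.10432723] [0.52739286 0.10466813 0.07022695] 0.18898447499938092 39.41346824169159 [5.99402201 2.83569816 5.06642008] 16.8083
```

View pics/s4c.png

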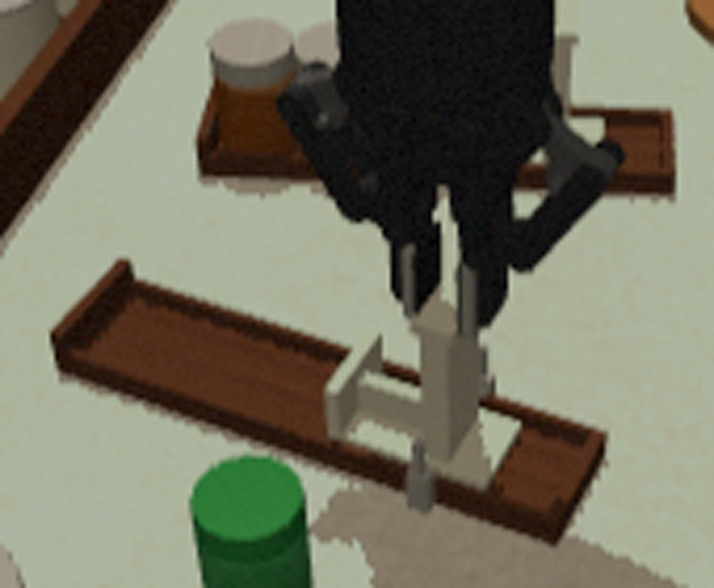

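```bash
python3 - <<'E'
from h import *
print(manip.finger_overhang, manip.observe()['tcp_pos'],manip.observe()['eef_rot'])
s=cam('side');S=cloud(s);c=s['color'].astype(int)
yaw=np.radians(-10.6); ax=np.array([np.cos(yaw),np.sin(yaw)]); o=np.array([.588,.0913])
L=((S[...,:2]-o)@np.stack([ax,[-ax[1],ax[0]]],1)*1000)
for u,v in ((262,240),(268,235),(272,245),(271,255),(258,240),(258,243),(275,240),(277,246),(264,247),(262,260),(268,260),(270,270),(272,250),(272,265)): print(u,v,L[v,u].round(1),(S[v,u,2]*1000).round(1),c[v,u])
cv2.imwrite('pics/s5c.png',cv2.resize(s['color'][210:285,235:305],None,fx=8,fy=8,interpolation=2)[...,::-1])
E
```

```text
0.025 [0.52739118 0.10465182 0.07020387] [ 3.14023808e+00 -5.90965724e-04  1.38575232e+00]
262 240 [-53.6   0.8] 87.1 [77 73 58]
268 235 [-57.8 -13.6] 88.0 [103 107  88]
272 245 [-76.4  11. ] 93.3 [69 68 60]
271 255 [-68.4  -2.3] 55.6 [87 82 65]
258 240 [-52.1  12.3] 96.2 [47 45 38]
258 243 [-51.8  12.2] 89.4 [49 48 43]
275 240 [-79.7   6.7] 101.9 [23 23 21]
277 246 [-45. -81.] -0.2 [118 125 108]
264 247 [-64.5  16.2] 88.8 [124 116  95]
262 260 [-59.4  14.3] 55.2 [108 102  83]
268 260 [-67.4   7.6] 52.3 [86 81 67]
270 270 [-67.9   1. ] 21.9 [87 80 66]
272 250 [-67.8  -7.8] 62.3 [77 72 62]
272 265 [-68.4  -6.4] 27.6 [88 82 67]
```

View pics/s5c.png

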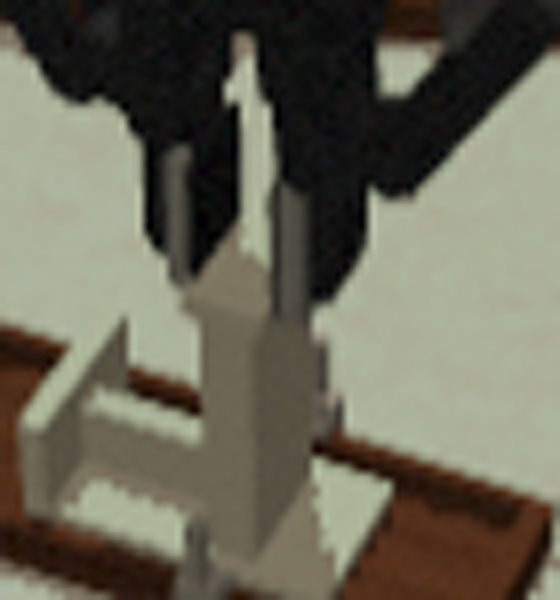

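The pads seem to hold only the cap: the pad's lower end is near pixel (271,250). I'll check the fingertip height by depth.

```bash
python3 - <<'E'
from h import *
s=cam('side');S=cloud(s);c=s['color'].astype(int)
d=cam('top');T=cloud(d); save(d,'t6')
yaw=np.radians(-10.6); ax=np.array([np.cos(yaw),np.sin(yaw)]); o=np.array([.588,.0913])
L=((S[...,:2]-o)@np.stack([ax,[-ax[1],ax[0]]],1)*1000)
for u in (256,258,270,272,276):
    print(u,[(v,*L[v,u].round(0).astype(int),int(S[v,u,2]*1000),c[v,u].sum()) for v in range(234,253,2)])
E
```

```text
256 [(234, np.int64(-48), np.int64(10), 106, np.int64(230)), (236, np.int64(-49), np.int64(13), 104, np.int64(224)), (238, np.int64(-49), np.int64(13), 100, np.int64(224)), (240, np.int64(-49), np.int64(13), 95, np.int64(216)), (242, np.int64(-49), np.int64(14), 91, np.int64(228)), (244, np.int64(-48), np.int64(11), 84, np.int64(222)), (246, np.int64(-8), np.int64(-65), 0, np.int64(473)), (248, np.int64(-10), np.int64(-60), 0, np.int64(500)), (250, np.int64(-12), np.int64(-56), -1, np.int64(503)), (252, np.int64(-15), np.int64(-49), 0, np.int64(508))]
258 [(234, np.int64(-53), np.int64(13), 109, np.int64(116)), (236, np.int64(-52), np.int64(12), 104, np.int64(138)), (238, np.int64(-52), np.int64(12), 99, np.int64(129)), (240, np.int64(-52), np.int64(12), 96, np.int64(137)), (242, np.int64(-51), np.int64(11), 90, np.int64(132)), (244, np.int64(-52), np.int64(12), 87, np.int64(216)), (246, np.int64(-54), np.int64(17), 88, np.int64(316)), (248, np.int64(-54), np.int64(17), 83, np.int64(288)), (250, np.int64(-16), np.int64(-56), 0, np.int64(483)), (252, np.int64(-18), np.int64(-52), 0, n
[... 978 characters left out ...]
nt64(-77), np.int64(12), 87, np.int64(206)), (250, np.int64(-68), np.int64(-8), 61, np.int64(216)), (252, np.int64(-67), np.int64(-9), 56, np.int64(234))]
276 [(234, np.int64(-82), np.int64(9), 117, np.int64(53)), (236, np.int64(-82), np.int64(7), 111, np.int64(54)), (238, np.int64(-82), np.int64(7), 107, np.int64(67)), (240, np.int64(-82), np.int64(8), 103, np.int64(56)), (242, np.int64(-82), np.int64(7), 98, np.int64(62)), (244, np.int64(-82), np.int64(8), 95, np.int64(56)), (246, np.int64(-83), np.int64(9), 91, np.int64(68)), (248, np.int64(-45), np.int64(-77), -1, np.int64(441)), (250, np.int64(-48), np.int64(-70), 0, np.int64(509)), (252, np.int64(-50), np.int64(-66), 0, np.int64(467))]
```

Depth puts the closed fingertips at z ≈ 84 mm with the TCP at 70 mm, so I hold only about 4 mm of the cap. That does not match the stated 25 mm overhang. I'll guide the pusher back to its front stop, open, and measure the open tips before regripping lower.

```bash
cat >> h.py <<'E'
YAW=np.radians(-10.6); AX=np.array([np.cos(YAW),np.sin(YAW)]); O=np.array([.588,.0913])
def lane(S): return (S[...,:2]-O)@np.stack([AX,[-AX[1],AX[0]]],1)*1000
def tips(S):
    # lowest point of each finger: dark pixels just either side of the TCP, above the paddle
    l=lane(S); x0=lane(np.array(manip.observe()['tcp_pos']))[0]; out=[]
    for lo,hi in((8,60),(-60,-8)):
        m=(l[...,0]-x0>lo)&(l[...,0]-x0<hi)&(abs(l[...,1])<16)&(S[...,2]>.041)&(S[...,2]<.2)
        out.append((int(m.sum()),np.percentile(S[m][:,2],[1,3,10]).round(4) if m.any() else None))
    return out
E
python3 - <<'E'
from h import *
h=np.array([.6237,.0863])
manip.servo_line((*h,.070),None,.08)
o=manip.observe(); print(o['tcp_pos'],o['finger_gap'],o['clock'])
print('shut',tips(cloud(cam('side'))))
manip.gripper_open(); s=cam('side'); S=cloud(s); print('open',tips(S),manip.observe()['clock'])
cv2.imwrite('pics/s7c.png',cv2.resize(s['color'][140:280,150:310],None,fx=4.2,fy=4.2,interpolation=2)[...,::-1])
E
```

```text
[0.62325269 0.08635717 0.07020245] 0.18834598453382 18.3833
shut [(851, array([0.0882, 0.0919, 0.104 ])), (1052, array([0.0872, 0.0923, 0.1057]))]
open [(670, array([0.0878, 0.0973, 0.1056])), (929, array([0.0842, 0.0883, 0.1101]))] 19.1583
```

View pics/s7c.png

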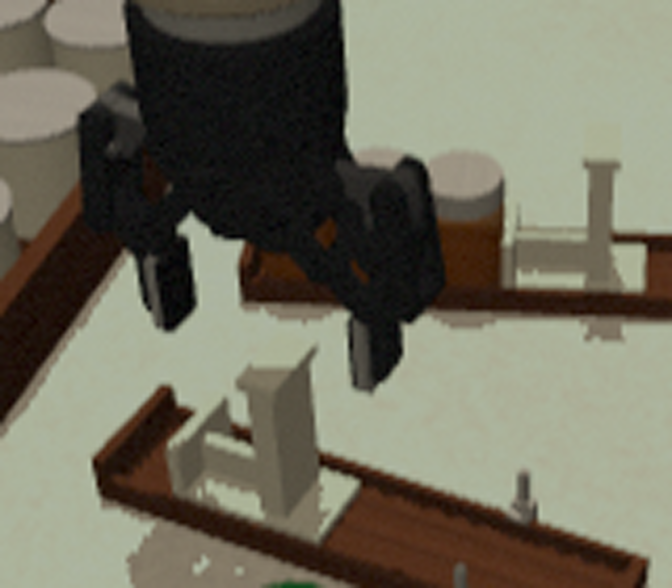

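Open tips are at about 90–95 mm, just above the cap top (88), and the handle stands free. I'll lower 30 mm with a force guard and check before closing.

```bash
python3 - <<'E'
from h import *
h=np.array([.6237,.0863])
print(manip.servo_line((*h,.040),None,.05,max_force=8))
o=manip.observe(); print(o['tcp_pos'],o['ft_force'],o['clock'])
s=cam('side'); print('open',tips(cloud(s)))
cv2.imwrite('pics/s8c.png',cv2.resize(s['color'][140:280,150:310],None,fx=4.2,fy=4.2,interpolation=2)[...,::-1])
E
```

```text
False
[0.62380351 0.08629898 0.04003567] [-0.08047823  0.12848097  0.15263257] 19.9083
open [(603, array([0.0666, 0.0695, 0.0777])), (1029, array([0.0703, 0.0757, 0.0858]))]
```

View pics/s8c.png

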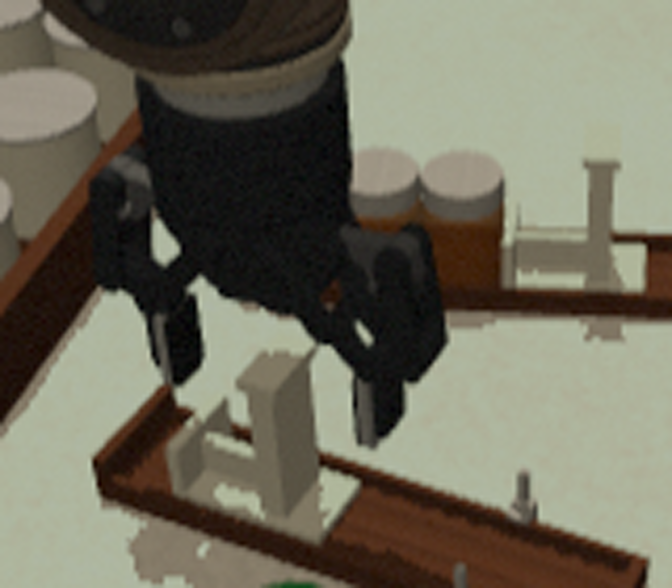

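Fingers now straddle the handle (285,430 in the crop) with tips around 65 mm and no contact. Close and pull to the mark, then measure handle against clips.

```bash
python3 - <<'E'
from h import *
h=np.array([.6237,.0863])
manip.gripper_close(50); o=manip.observe(); print(o['tcp_pos'],o['finger_gap'],o['finger_force'],o['ft_force'],o['clock'])
t=h-AX*.0985
print(manip.servo_line((*t,.040),None,.06)); manip.wait(.4)
o=manip.observe(); print(t,o['tcp_pos'],o['finger_gap'],o['finger_force'],o['ft_force'],o['clock'])
s=cam('side');S=cloud(s);l=lane(S)
m=(S[...,2]>.022)&(S[...,2]<.048)&(abs(l[...,1]+2)<10)&(l[...,0]>-80)&(l[...,0]<-61); q=l[m][:,0]; print('rear face',m.sum(),np.percentile(q,[10,50,90]))
m=(S[...,2]>.034)&(S[...,2]<.052)&(l[...,1]>12)&(l[...,1]<19)&(l[...,0]>-75)&(l[...,0]<-45); print('side face x',m.sum(),np.percentile(l[m][:,0],[2,50,98]) )
m=(S[...,2]>.02)&(S[...,2]<.038)&(l[...,1]>-15)&(l[...,1]<15)&(l[...,0]>-30)&(l[...,0]<0); print('paddle x',m.sum(),np.percentile(l[m][:,0],[2,50,98]) )
for sg in(1,-1):
    m=(S[...,2]>.017)&(S[...,2]<.042)&(l[...,0]<-45)&(l[...,0]>-80)&(abs(l[...,1]*sg-30.5)<7); print('clip',sg,m.sum(),np.median(l[m],0),np.percentile(l[m][:,0],[5,95]))
cv2.imwrite('pics/s9c.png',cv2.resize(s['color'][190:300,200:320],None,fx=5.4,fy=5.4,interpolation=2)[...,::-1])
E
```

```text
[0.62340192 0.08638123 0.04013715] 0.2010579658176843 48.660730719566345 [-2.81679558  0.37028496  3.03297235] 20.5917
False
[0.52688087 0.10441921] [0.52682118 0.10476927 0.04014631] 0.20065431154575963 48.71470034122467 [6.44709403 3.26445637 2.14205115] 22.7833
rear face 32 [-68.73296715 -68.18009792 -67.88873899]
side face x 51 [-68.53100797 -63.57683686 -57.68632403]
paddle x 103 [-28.76972646 -20.31344391 -14.26258744]
clip 1 41 [-62.18074276  32.50704252] [-65.93077516 -57.69960434]
  return _methods._mean(a, axis=axis, dtype=dtype,
  ret = um.true_divide(
Traceback (most recent call last):
IndexError: index -1 is out of bounds for axis 0 with size 0
```

Handle middle is at −62.2 mm along the lane (rear face −68.2 + 6) and the clips at −62.2 to −62.7, so it is level. I have used my 10 views, so the last check is numeric before handing in.

```bash
python3 - <<'E'
from h import *
S=cloud(cam('side')); V,U=np.mgrid[:420,:560]; print(tips(S))
m=(U>325)&(U<370)&(V>125)&(V<165)&(S[...,2]>.066)&(S[...,2]<.074); print('jar',m.sum(),np.median(S[m],0))
o=manip.observe(); print(o['finger_gap'],o['finger_force'],o['clock'])
print(manip.hand_in())
E
```

```text
[(818, array([0.0603, 0.0669, 0.088 ])), (1143, array([0.0589, 0.0638, 0.0787]))]
jar 149 [ 0.42696188 -0.27058039  0.06954609]
0.20205833288333125 48.714242577552795 22.8833
the job is handed in; nothing more can be done
None
```

I handed the job in at about 23 s: the jar stands upright on the coaster, and the gripper holds the pusher handle within about 0.5 mm of the clips by camera measurement; my first grip caught only the cap, so I guided the pusher back to its front stop, let go, and regripped about 30 mm lower before the final pull.

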